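# Carry a stone ball in its free-running cradle

### The job

A polished stone ball lies loose in a cradle that runs freely, without a latch, along the rods of a carrying rack; the rack stands on a sloping rest, so the cradle leans on one end stop. Lift the rack by its upright handle, tilt it so that the cradle runs to the middle of the rods and balance it near the middle in the air for a good six seconds; then carry the rack to the level stone slab without the cradle touching either stop again, set it down squarely on the middle of the slab and let go, with cradle and ball at rest near the middle. The cradle must never knock on a stop, the ball must stay in it and not be touched, do not drop the rack, and leave the other things on the bench alone.

Things in the scene. Friction and masses are not known exactly. Their poses are not given: they have to be found in the camera images.
- rack: loose carrying rack, about 0.42 kg: wooden base board 150 mm (its x) by 280 mm (its y) by 10 mm with two steel rods along y (at x = 23 and 67 mm), end stops, an upright handle and a low steel bar (x = -65, top at 32 mm). Origin: centre of the board's underside; z up, y along the rods, x away from the robot. It starts centred on the sloping rest, tilted 0.06 rad about x, -y end low
- rack_grip (a point): grip point in the rack's upright handle, at x = -20, y = 0, z = 130 mm of the rack; axes as the rack's. The handle is a flat wooden post 40 mm wide in x and 24 mm thick in y; its top is 150 mm above the rack's underside. Grip it across the 24 mm (fingers closing along y)
- rack_mid (a point): point of the rack where the ball's centre is when the cradle stands in the middle (x = 45, y = 0, z = 66.6 mm of the rack); axes as the rack's. A dark line across the board marks the middle
- carriage (a joint): place of the cradle (a wooden block 60 x 56 mm, 0.12 kg, on the rods) along the rack's y, in m: 0 in the middle, -0.1 against the -y stop (start), +0.1 against the +y stop. It runs nearly without friction: when the rack's y axis points up by a small angle a, cradle and ball accelerate to -y by 9.8 m/s^2 per rad of a; viscous drag 0.12 N s/m; rest friction 0.003 N
- cradle (a point): point of the moving cradle where the ball's centre belongs (66.6 mm above the rack's underside); axes as the rack's
- ball: loose polished stone ball, 56 mm in diameter, nominally 0.25 kg (0.19 to 0.33), lying in the cradle's 40 mm square socket, 10 mm deep; origin at its centre
- slope: fixed sloping wooden rest, 190 mm (x) by 240 mm (y); origin on the bench under its centre; its top is 40 mm above the bench at the centre and rises towards +y by 0.06 rad (low at -y)
- slab: fixed level stone slab, 200 mm (x) by 260 mm (y), 40 mm thick; origin on the bench under its centre, so its top is at z = 40 mm; the rack ends on it with its axes along the slab's
- mallet: loose wooden carver's mallet standing on its head, 88 mm wide, 203 mm high; leave alone
- pumice: loose grey rubbing block, 70 x 45 x 30 mm; leave alone
- tin: loose steel tin, 74 mm wide, 85 mm high; leave alone
- bowl: loose white bowl, 120 mm wide, 50 mm high; leave alone
Not all that is in view belongs to the job. What is shaped like the ball but green or purple is not meant.

How it is judged:
By the outcome, as a careful person would: the job done as asked, in the order asked, and still so for the second after the job is handed in, with the robot touching nothing.
It also fails if it takes over 72 s, if anything falls off the work surface, if the arm or the gripper's body presses on something with over 40 N, if the wrist force passes 120 N, or if a joint passes its speed limit or range.

### The arm

A 7-joint arm with a two-finger parallel gripper is mounted at the origin on the work surface. World frame = base frame: x ahead of the robot, y to its left, z up, the work surface at z = 0. Lengths are in m, angles in rad, forces in N, time in s.
With the tool pointing down it reaches from about 0.35 to 0.9 m from the base axis. Payload 8.1 kg.
Tool frame: the origin (TCP) lies midway between the tips of the shut fingers; the grasp point (between the pads) lies 19 mm behind it; z points along the fingers, y is the line along which they close (so a half turn about z gives the same grasp; the last joint's range is limited). The gripper opens to 92 mm and grips with 3 to 60 N. Pads are 19 mm wide; open, the fingers measure 130 mm over their backs; the gripper's body (75 mm by 190 mm) begins 47 mm behind the grasp point.
Start: joints at [-1.368, 0.434, 0.025, 1.573, -0.012, 1.134, -0.075], TCP at [0.188, 0.596, 0.227] pointing down, gripper open.
Joint ranges: [-2.62, 2.62], [-0.44, 2.09], [-1.27, 1.32], [0.08, 2.57], [-1.32, 4.46], [0.12, 2], [-2.74, 2.74]. Speed limits (rad/s): [2.22, 2.22, 3.01, 3.01, 3.14, 3.14, 3.14].

### API

Orientations are given as a rotation vector (axis times angle).
In Python, from cell import observe, cams, job gives the robot as it stands. The module is installed in compiled form; this text tells all that it offers.
- The arm moves only by the tool step_arm, never from a script. Its argument "steps" is a list of rows, each a list of 6 numbers: the shift along the world's x, y, z in mm, then the turn, a rotation vector about the world's x, y, z in rad. In form: [[dx, dy, dz, rx, ry, rz], ...]. A call has 1 to 20 rows; each row shifts and turns the commanded pose from where the row before left it; what a row does not reach is not made up. A row lasts 1/12 s, in which the tool goes at most 41.7 mm and 7.16 degrees, less where a joint would pass 70% of its speed; a pose out of reach is approached as far as the arm can. A call with a gripper value outside its range is refused whole. "gripper" is the opening, from 0 (shut) to 1 (fully open), set as the call begins (left out, the last holds). The fingers move at their own pace and stop on an object; "force" is the grip in N (left out, the last holds). Time passes only in rows, so rows that do not move let the fingers close. It gives the time, the measured TCP pose, the force, the opening and the grip force at its end, in the units of the state.
- observe(): the state, without advancing time (a new reading comes with each control period).
- cams.get_image(name): name is "side" or "top"; returns the picture (420x560x3 uint8, red, green, blue); there is no depth.
- cams.get_calibration(name): a dict with "fov_y" (degrees; the focal length in pixels is half the picture's height over the tangent of half this angle, whatever the lens; pixels are square), "cx", "cy" (the principal point, pixels), "dist_coeffs" ([k1, k2, p1, p2, k3] as OpenCV has them; the pictures are not rectified), "world_to_cam" (4x4, takes a point from world to camera coordinates). Camera axes: x right, y up, looking along -z (the intrinsics and any distortion apply to the point x, -y, -z); pixel columns grow to the right and rows downward; lengths in m; the calibration is good to about 2 mm. A picture is of the moment at which its call begins. get_calibration takes no time and is no camera call.
- job.sign_off(): hands the job in; it is judged then, once.
The state is a dict: "clock": time; "joints": joint angles; "dq": joint speeds; "joint_efforts": joint torques, N m; "position": TCP position; "ee_rot": TCP orientation; "force": force on the tool from outside, world axes, zero at the start; "ft_torque": the same for the moment, N m; "width": opening from 0.0 (shut) to 1.0 (fully open); "gripper_force": force on a finger pad.
Only numpy, scipy, OpenCV 4.12 (cv2) and the standard library are available. Lean on these libraries where they do the work, as an engineer would, in place of code of your own. Each camera call takes 0.05 s, during which the arm holds its last target. There are 200 camera calls.

## Working session

There is one attempt and no reset: what is moved stays moved. The work goes in short steps, Python scripts to look and compute and a tool call to move; the robot and the scene stay as the last step left them, time stands still between calls to the robot, and variables do not carry over. Pictures are saved under pics/ and viewed, at most 12 in all, crops included, and the job is handed in when it is done.

Besides the shell and the picture viewer there is one more tool, called after "Emit:" as a command line: name --pt "numbers of a row" for each row, then --argument value for the rest. step_arm: Moves the arm, as the interface text tells. Its arguments: {"type":"object","properties":{"steps":{"type":"array","items":{"type":"array","items":{"type":"number"}}},"gripper":{"type":"number"},"force":{"type":"number"}},"required":["steps"]}

```bash
mkdir -p pics; ls; python3 - <<'E'
from cell import observe,cams
import cv2,numpy as np
for n in("side","top"):
    cv2.imwrite(f"pics/{n}0.png",cams.get_image(n)[:,:,::-1]); c=cams.get_calibration(n); print(n,c)
print(observe())
E
```

```text
pics
side {'fov_y': 46.321712685250105, 'cx': 275.1939187542939, 'cy': 206.2644218118678, 'dist_coeffs': array([-0.02884903,  0.        ,  0.        ,  0.        ,  0.        ]), 'world_to_cam': array([[ 0.71192112, -0.70215365,  0.01218935, -0.4156146 ],
       [ 0.43090678,  0.45047502,  0.78191535, -0.32355581],
       [-0.55451571, -0.55140957,  0.62326544, -1.13153131],
       [ 0.        ,  0.        ,  0.        ,  1.        ]])}
top {'fov_y': 47.886685405489175, 'cx': 286.81987755410245, 'cy': 206.04294387251835, 'dist_coeffs': array([-0.12990203,  0.        ,  0.        ,  0.        ,  0.        ]), 'world_to_cam': array([[-0.02801531, -0.99956893,  0.00878018, -0.03528494],
       [ 0.99287114, -0.02680743,  0.11613897, -0.5398832 ],
       [-0.11585353,  0.01197125,  0.99319416, -1.17588959],
       [ 0.        ,  0.        ,  0.        ,  1.        ]])}
{'clock': 0.1, 'joints': array([-1.36760508,  0.43517826,  0.0249635 ,  1.57396966, -0.01155596,
        1.13399871, -0.07507232]), 'dq': array([ 1.14832943e-04, -2.38758557e-03,  8.31252119e-04, -1.32194407e-03,
       -5.07289803e-04, -1.23777609e-04,  3.39781124e-05]), 'joint_efforts': array([ 3.20410756e-03, -6.69122458e+01,  9.87996832e-01, -3.15143681e+01,
       -6.05329173e-02,  3.75720905e-02,  7.07504796e-05]), 'position': array([0.18807997, 0.59556768, 0.22602194]), 'ee_rot': array([-4.78479642e-01, -3.10488935e+00,  2.21359640e-03]), 'force': array([ 0.56061117, -0.37481786, -0.63150569]), 'ft_torque': array([0.03774525, 0.01051903, 0.03526417]), 'gripper_force': 0.0, 'width': 0.9986997307153672}
```

View pics/top0.png

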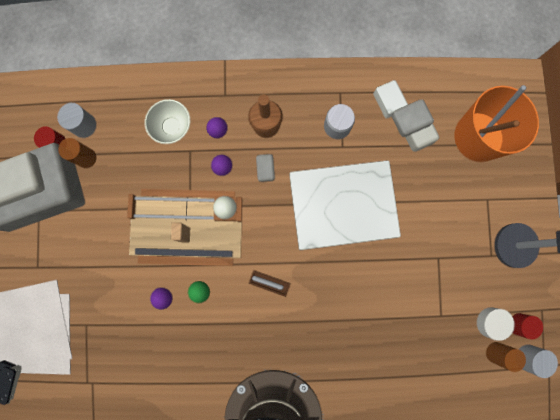

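View pics/side0.png

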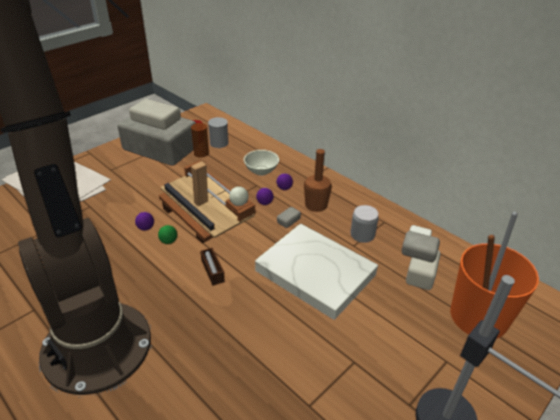

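Top view: the rack is at about (185,225), its handle top at (180,232), the white ball at (224,208) on the −y end, and the slab at (345,205). Things that could be taken for the ball: white (224,208), green (199,292), purple (217,127), (221,165) and (161,298). The white one in the cradle is the one meant. There is only one rack. I'll check this in a close crop.

```bash
cat > h.py <<'E'
import cv2,numpy as np
from cell import observe,cams
def cal(n):
    c=cams.get_calibration(n); f=210/np.tan(np.radians(c["fov_y"]/2))
    return np.array([[f,0,c["cx"]],[0,f,c["cy"]],[0,0,1]]),c["dist_coeffs"],c["world_to_cam"]
def ray(n,uv):
    K,d,T=cal(n); p=cv2.undistortPoints(np.array(uv,float).reshape(-1,1,2),K,d).reshape(-1,2)
    D=np.c_[p[:,0],-p[:,1],-np.ones(len(p))]@T[:3,:3]
    return -T[:3,:3].T@T[:3,3],D
def plane(n,uv,z):
    o,D=ray(n,uv); return o+D*((z-o[2])/D[:,2])[:,None]
def proj(n,P):
    K,d,T=cal(n); P=np.asarray(P,float).reshape(-1,3)@T[:3,:3].T+T[:3,3]
    return cv2.projectPoints(P*[1,-1,-1],np.zeros(3),np.zeros(3),K,d)[0].reshape(-1,2)
def cross(a,b):  # a,b one pixel each in top, side
    (o1,d1),(o2,d2)=ray("top",a),ray("side",b); d1,d2=d1[0],d2[0]
    s=np.linalg.lstsq(np.c_[d1,-d2],o2-o1,rcond=None)[0]
    p,q=o1+s[0]*d1,o2+s[1]*d2; return (p+q)/2,np.linalg.norm(p-q)
E
python3 - <<'E'
from h import *
t=cv2.imread("pics/top0.png"); s=cv2.imread("pics/side0.png")
a=cv2.resize(t[180:275,115:255],None,fx=5,fy=5,interpolation=cv2.INTER_CUBIC); cv2.imwrite("pics/c1.png",a)
a=cv2.resize(s[150:250,145:265],None,fx=5,fy=5,interpolation=cv2.INTER_CUBIC); cv2.imwrite("pics/c2.png",a)
h=cv2.cvtColor(t,cv2.COLOR_BGR2HSV)
m=((h[...,1]<40)&(h[...,2]>170)).astype(np.uint8); m[:,:285]=0;m[:,405:]=0;m[:155]=0;m[260:]=0
c=max(cv2.findContours(m,0,1)[0],key=cv2.contourArea)
P=plane("top",c.reshape(-1,2)+0.0,.04)
r=cv2.minAreaRect((P[:,:2]*1000).astype(np.float32)); print("slab",r)
E
```

```text
slab ((538.928466796875, -197.0552520751953), (200.32716369628906, 260.5970764160156), 5.383452892303467)
```

View pics/c1.png

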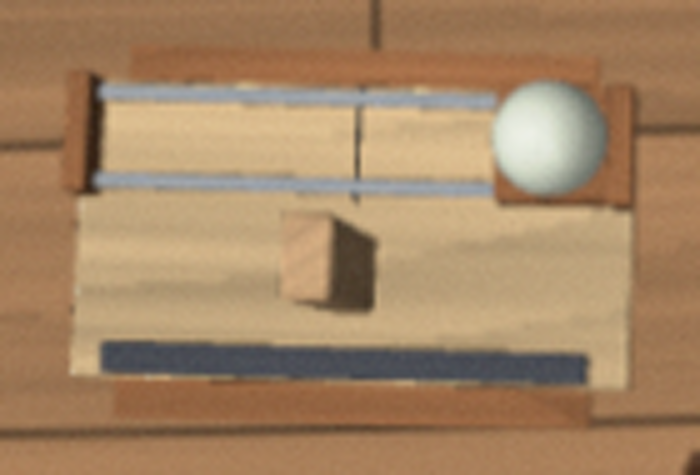

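View pics/c2.png

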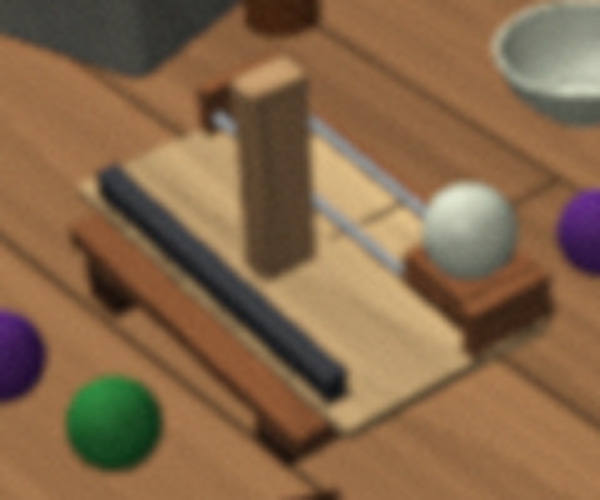

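The crops confirm the rack: handle top at c1 (305,258), i.e. top (176,231.6); the white ball in the cradle at top (225,207); the +y stop on the left; the dark steel bar on the robot side.

```bash
python3 - <<'E'
from h import *
from scipy.spatial.transform import Rotation as R
tc=lambda L:[(x/5+115-.4,y/5+180-.4) for x,y in L]
sc=lambda L:[(x/5+145-.4,y/5+150-.4) for x,y in L]
print("handle top",cross(tc([(306,258)])[0],sc([(269,76)])[0]),cross(tc([(549,137)])[0],sc([(468,230)])[0]))
o=np.array([.49,.19,.04]); yaw=0.
Q=dict(rods=([(100,92),(495,102),(97,180),(495,190)],32),corn=([(70,375),(628,388),(632,207)],10),bar=([(101,357),(588,369)],32),line=([(360,90),(356,200)],10),hand=([(306,258)],150))
for it in range(4):
    M=(R.from_euler('z',yaw)*R.from_euler('x',.06)).as_matrix(); out={}
    for k,(L,h) in Q.items():
        c,D=ray("top",tc(L)); n=M[:,2]
        P=c+D*((h/1000-n@(c-o))/(D@n))[:,None]; out[k]=(P-o)@M*1000
    v=out["bar"][0]-out["bar"][1]; w=out["rods"][0]-out["rods"][1]
    if it<3:
        dy=np.mean([np.arctan2(-u[0],u[1]) for u in (v,w,out["rods"][2]-out["rods"][3])]); yaw+=dy
        o[:2]+=(M@((out["hand"][0]-[-20,0,150])/1000))[:2]
print(yaw,o)
for k in out:print(k,out[k].round(1).tolist())
print("grip",o+M@[-.02,0,.13])
print("side chk",proj("side",o+M@[-.02,0,.15]),sc([(269,76)]))
print("ee",R.from_rotvec(observe()["ee_rot"]).as_matrix().round(3))
E
```

```text
handle top (array([0.4713416 , 0.19894821, 0.18915879]), np.float64(0.0012364004164903458)) (array([0.53200854, 0.1011171 , 0.10181114]), np.float64(0.0006360026986081975))
-0.045446072246587255 [0.49120521 0.2072832  0.04      ]
rods [[66.7, 125.9, 32.0], [66.7, -70.8, 32.0], [22.8, 125.0, 32.0], [22.8, -72.3, 32.0]]
corn [[-73.5, 139.4, 10.0], [-73.2, -140.0, 10.0], [17.8, -139.6, 10.0]]
bar [[-64.4, 118.7, 32.0], [-64.4, -120.8, 32.0]]
line [[73.8, -0.4, 10.0], [18.0, -0.7, 10.0]]
hand [[-20.0, -0.0, 150.0]]
grip [0.47087172 0.20040454 0.16976607]
side chk [[197.95698955 164.66350523]] [(198.4, 164.79999999999998)]
ee [[-0.954  0.301 -0.   ]
 [ 0.301  0.954 -0.001]
 [-0.    -0.001 -1.   ]]
```

```bash
cat >> h.py <<'E'
from scipy.spatial.transform import Rotation as R
def Rrack(yaw,a): return R.from_euler('z',yaw)*R.from_euler('x',a)
FLIP=R.from_matrix(np.diag([-1.,1,-1]))   # tool axes in rack axes
def delta(p,Rt):
    s=observe(); return (p-s["position"])*1000,(Rt*R.from_rotvec(s["ee_rot"]).inv()).as_rotvec()
E
python3 - <<'E'
from h import *
M=Rrack(-.0454,.06); g=np.array([.4709,.2004,.1698]); t=g-M.apply([0,0,.019])
d,r=delta(t,M*FLIP); print(t,d,r)
print(M.apply([0,0,120]))
E
```

```text
[0.47095171 0.20153814 0.15083419] [ 282.87174202 -394.02953419  -75.18774738] [ 0.06065621 -0.01059475  0.26032771]
[ -0.32657169  -7.18826633 119.78406479]
```

Emit:
step_arm --pt "20.2 -28.7 3.2 0.00433 -0.00076 0.0186" --pt "20.2 -28.7 3.2 0.00433 -0.00076 0.0186" --pt "20.2 -28.7 3.2 0.00433 -0.00076 0.0186" --pt "20.2 -28.7 3.2 0.00433 -0.00076 0.0186" --pt "20.2 -28.7 3.2 0.00433 -0.00076 0.0186" --pt "20.2 -28.7 3.2 0.00433 -0.00076 0.0186" --pt "20.2 -28.7 3.2 0.00433 -0.00076 0.0186" --pt "20.2 -28.7 3.2 0.00433 -0.00076 0.0186" --pt "20.2 -28.7 3.2 0.00433 -0.00076 0.0186" --pt "20.2 -28.7 3.2 0.00433 -0.00076 0.0186" --pt "20.2 -28.7 3.2 0.00433 -0.00076 0.0186" --pt "20.2 -28.7 3.2 0.00433 -0.00076 0.0186" --pt "20.2 -28.7 3.2 0.00433 -0.00076 0.0186" --pt "20.2 -28.7 3.2 0.00433 -0.00076 0.0186" --pt "0 0 0 0 0 0" --pt "0 0 0 0 0 0" --pt "0 0 0 0 0 0" --pt "0 0 0 0 0 0" --gripper 1 --force 60

```text
clock: 1.6
position: [0.4701, 0.1954, 0.2712]
ee_rot: [0.068, 3.139, 0.096]
force: [-0.7, -0.8, 0.2]
width: 1.001
gripper_force: 0.0
```

```bash
python3 - <<'E'
from h import *
M=Rrack(-.0454,.06); g=np.array([.4709,.2004,.1698]); t=g-M.apply([0,0,.019])
print(delta(t,M*FLIP),observe()["joints"])
for n in("top","side"):cv2.imwrite(f"pics/{n}1.png",cams.get_image(n)[:,:,::-1])
a=np.hstack([cv2.imread("pics/top1.png")[130:330,80:480],cv2.imread("pics/side1.png")[100:300,100:500]]);cv2.imwrite("pics/v1.png",a)
E
```

```text
(array([   0.8507676 ,    6.15425071, -120.37111773]), array([-0.00146994, -0.00096022, -0.00183618])) [-0.63833429  0.1901123   0.21417512  1.81811447 -0.10633867  1.11276269
  1.14462667]
```

View pics/v1.png

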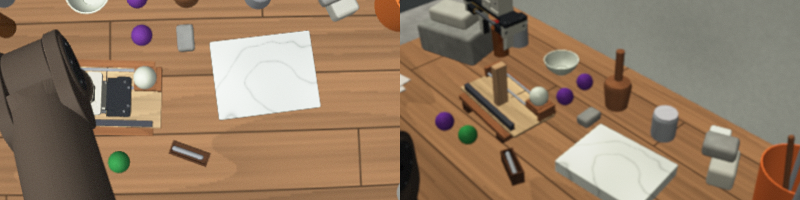

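Top: ball still at the −y end (v1 145,78), though the arm covers the rack's +y half. In the side view the rack, handle and ball (v1 538,95) are clear, so I'll track the ball with the side camera. Next I descend and grip.

Emit:
step_arm --pt "0.1 0.6 -12 -0.0002 -0.0001 -0.0002" --pt "0.1 0.6 -12 -0.0002 -0.0001 -0.0002" --pt "0.1 0.6 -12 -0.0002 -0.0001 -0.0002" --pt "0.1 0.6 -12 -0.0002 -0.0001 -0.0002" --pt "0.1 0.6 -12 -0.0002 -0.0001 -0.0002" --pt "0.1 0.6 -12 -0.0002 -0.0001 -0.0002" --pt "0.1 0.6 -12 -0.0002 -0.0001 -0.0002" --pt "0.1 0.6 -12 0 -0.0001 -0.0002" --pt "0 0.6 -12 0 -0.0001 -0.0002" --pt "0 0.6 -12 0 0 0" --pt "0 0 0 0 0 0" --pt "0 0 0 0 0 0" --pt "0 0 0 0 0 0"

```text
clock: 2.78
position: [0.4719, 0.2008, 0.1521]
ee_rot: [0.073, 3.137, 0.095]
force: [-0.4, 0.4, 0.9]
width: 1.0
gripper_force: 0.0
```

Emit:
step_arm --pt "0 0 0 0 0 0" --pt "0 0 0 0 0 0" --pt "0 0 0 0 0 0" --pt "0 0 0 0 0 0" --pt "0 0 0 0 0 0" --pt "0 0 0 0 0 0" --pt "0 0 0 0 0 0" --pt "0 0 0 0 0 0" --pt "0 0 0 0 0 0" --pt "0 0 0 0 0 0" --gripper 0 --force 60

```text
clock: 3.62
position: [0.4718, 0.2002, 0.1515]
ee_rot: [0.074, 3.137, 0.094]
force: [0.4, 0.2, -0.0]
width: 0.324
gripper_force: 0.0
```

Emit:
step_arm --pt "0 0 0 0 0 0" --pt "0 0 0 0 0 0" --pt "0 0 0 0 0 0" --pt "0 0 0 0 0 0" --pt "0 0 0 0 0 0"

```text
clock: 4.03
position: [0.4717, 0.2005, 0.1515]
ee_rot: [0.074, 3.137, 0.095]
force: [1.2, 1.9, -1.4]
width: 0.265
gripper_force: 60.0
```

```bash
cat >> h.py <<'E'
def pose():
    s=observe(); M=R.from_rotvec(s["ee_rot"])*FLIP; y=M.as_matrix()[:,1]
    return s,M,np.arcsin(y[2]),np.arctan2(-y[0],y[1])   # tilt a, yaw
def ballpx(im,g):
    h=cv2.cvtColor(im,cv2.COLOR_RGB2HSV); m=((h[...,1]<60)&(h[...,2]>110)).astype(np.uint8)
    w=np.zeros_like(m); cv2.fillPoly(w,[g.astype(np.int32)],1); m&=w
    m=cv2.morphologyEx(m,cv2.MORPH_OPEN,np.ones((5,5),np.uint8))
    c=cv2.findContours(m,0,1)[0]
    if not c:return None
    c=max(c,key=cv2.contourArea); return (*cv2.minEnclosingCircle(c),cv2.contourArea(c))
def look(n=4,cam="side"):
    out=[]
    for i in range(n):
        s,M,a,yaw=pose(); im=cams.get_image(cam)
        o=s["position"]+M.apply([.02,0,-.111])
        line=lambda y:o+M.apply([.045,y,.0666])
        e=proj(cam,[line(-.1),line(.1)]); u=(e[1]-e[0])/np.linalg.norm(e[1]-e[0]); v=np.array([-u[1],u[0]])
        g=np.array([e[0]-17*u-15*v,e[0]-17*u+15*v,e[1]+17*u+15*v,e[1]+17*u-15*v])
        b=ballpx(im,g)
        if b is None: print("no ball");continue
        c,D=ray(cam,b[0]); d=D[0]; w=M.apply([0,1,0])
        k=np.linalg.lstsq(np.c_[w,-d],c-line(0),rcond=None)[0]
        out.append((s["clock"],k[0]*1000,a,b[1],b[2]))
    o_=np.array(out); cv2.imwrite("pics/last.png",im[:,:,::-1])
    print("pos",s["position"].round(4),"yaw %.4f a %.4f"%(yaw,pose()[2]),"F",s["force"].round(1),"T",s["ft_torque"].round(2),"w %.3f gf %.1f"%(s["width"],s["gripper_force"]))
    print("t %.2f"%o_[-1,0],"y mm",o_[:,1].round(1),"r %.1f A %.0f"%tuple(o_[-1,3:]), "a",o_[:,2].round(4))
    if n>1:
        p=np.polyfit(o_[:,0]-o_[-1,0],o_[:,1],1); print("v mm/s %.1f  y_end %.1f"%tuple(p))
E
python3 - <<'E'
from h import *
look(4); look(1,"top"); s=pose()[0];print(s["joints"].round(2))
E
```

```text
pos [0.4718 0.2005 0.1516] yaw -0.0469 a 0.0603 F [ 0.7  2.8 -1. ] T [ 0.5  -0.07  0.06] w 0.259 gf 60.0
t 4.18 y mm [-97.2 -97.5 -97.5 -97.2] r 9.1 A 213 a [0.0603 0.0603 0.0603 0.0603]
v mm/s -0.1  y_end -97.4
pos [0.4718 0.2005 0.1516] yaw -0.0469 a 0.0603 F [-0.   2.8 -0.3] T [ 0.55 -0.05  0.04] w 0.257 gf 60.0
t 4.23 y mm [-99.7] r 11.6 A 374 a [0.0603]
[-0.62  0.32  0.19  1.97 -0.15  0.83  1.19]
```

Emit:
step_arm --pt "0 0 1 0 0 0" --pt "0 0 2 0 0 0" --pt "0 0 3 0 0 0" --pt "0 0 5 0 0 0" --pt "0 0 6 0 0 0" --pt "0 0 7 0 0 0" --pt "0 0 8 0 0 0" --pt "0 0 8 0 0 0" --pt "0 0 8 0 0 0" --pt "0 0 8 0 0 0" --pt "0 0 7 0 0 0" --pt "0 0 6 0 0 0" --pt "0 0 5 0 0 0" --pt "0 0 3 0 0 0" --pt "0 0 2 0 0 0" --pt "0 0 1 0 0 0" --pt "0 0 0 0 0 0" --pt "0 0 0 0 0 0"

```text
clock: 5.78
position: [0.4716, 0.2001, 0.2312]
ee_rot: [0.074, 3.138, 0.094]
force: [-0.1, -0.2, -7.7]
width: 0.261
gripper_force: 60.0
```

```bash
python3 - <<'E'
from h import *
look(3); look(1,"top")
a=cv2.imread("pics/last.png")[150:290,90:290]
im=cams.get_image("side")[:,:,::-1]
cv2.imwrite("pics/v2.png",np.hstack([cv2.resize(a,None,fx=2,fy=2),cv2.resize(im[90:230,120:320],None,fx=2,fy=2)]))
E
```

```text
pos [0.4716 0.2001 0.2312] yaw -0.0472 a 0.0597 F [-0.   0.4 -7.4] T [ 0.2   0.22 -0.02] w 0.258 gf 60.0
t 5.88 y mm [-94.8 -94.8 -94.9] r 9.2 A 220 a [0.0597 0.0597 0.0597]
v mm/s -0.1  y_end -94.8
pos [0.4716 0.2001 0.2312] yaw -0.0473 a 0.0598 F [-0.2  0.2 -8.7] T [0.2  0.23 0.01] w 0.257 gf 60.0
t 5.93 y mm [-99.6] r 12.3 A 430 a [0.0597]
```

View pics/v2.png

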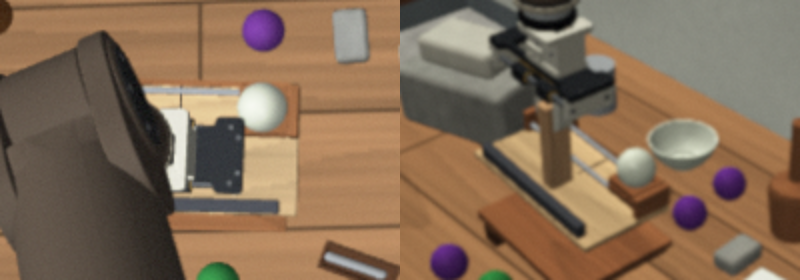

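The rack is lifted, the cradle is still leaning on the −y stop, and the handle sits upright in the grip. Next is a small simulation to plan the tilt rows.

```bash
cat >> h.py <<'E'
def sim(y,v,a,da,bias=0.,ay=None,tail=0.,tau=.06,lim=.1):
    """y mm, v mm/s, start tilt a, tilt increments per row, ay: rack accel mm/s2 per row"""
    y/=1e3;v/=1e3;cmd=a;dt=1/240;tr=[];rows=list(da)+[0]*int(round(tail*12))
    for i,r in enumerate(rows):
        cmd+=r
        for _ in range(20):
            a+=(cmd-a)*dt/tau
            f=-9.8*(a-bias)-(ay[i]/1e3 if ay is not None and i<len(ay) else 0)-.33*v
            f=0 if abs(v)<1e-3 and abs(f)<.008 else f-.008*np.sign(v)
            v+=f*dt; 
            if abs(v)<5e-4 and abs(f)<.02: v=0
            y+=v*dt
            if abs(y)>lim: y=np.sign(y)*lim; v=0
        tr.append((round(y*1e3,1),round(v*1e3)))
    return tr
E
python3 - <<'E'
from h import *
for b in(-.005,0,.005):
    print(b,sim(-100,0,.06,[-.02]*4+[0]*2+[.02]+[0]*3,b))
    # with full brake
    print(sim(-100,0,.06,[-.02]*4+[0]*4+[.01]*4+[0]*3+[-.01]*2,b,tail=.3)[-6:])
E
```

```text
-0.005 [(np.float64(-100.0), 0), (np.float64(-100.0), 0), (np.float64(-100.0), 0), (np.float64(-100.0), 2), (np.float64(-99.4), 11), (np.float64(-98.0), 22), (np.float64(-96.0), 24), (np.float64(-94.1), 21), (np.float64(-92.6), 16), (np.float64(-91.4), 11)]
[(np.float64(-83.7), -50), (np.float64(-88.3), -57), (np.float64(-93.2), -60), (np.float64(-98.3), -62), (np.float64(-100.0), 0), (np.float64(-100.0), 0)]
0 [(np.float64(-100.0), 0), (np.float64(-100.0), 0), (np.float64(-100.0), 0), (np.float64(-99.9), 5), (np.float64(-98.9), 18), (np.float64(-96.8), 32), (np.float64(-93.7), 39), (np.float64(-90.5), 39), (np.float64(-87.2), 38), (np.float64(-84.2), 36)]
[(np.float64(-59.5), -9), (np.float64(-60.5), -13), (np.float64(-61.6), -13), (np.float64(-62.7), -13), (np.float64(-63.7), -12), (np.float64(-64.6), -11)]
0.005 [(np.float64(-100.0), 0), (np.float64(-100.0), 0), (np.float64(-100.0), 0), (np.float64(-99.7), 9), (np.float64(-98.3), 26), (np.float64(-95.4), 44), (np.float64(-91.2), 54), (np.float64(-86.5), 58), (np.float64(-81.6), 60), (np.float64(-76.5), 62)]
[(np.float64(-34.2), 34), (np.float64(-31.5), 32), (np.float64(-28.8), 33), (np.float64(-26.0), 35), (np.float64(-22.9), 38), (np.float64(-19.7), 40)]
```

Emit:
step_arm --pt "0 0 0 -0.02 0.0009 0" --pt "0 0 0 -0.02 0.0009 0" --pt "0 0 0 -0.02 0.0009 0" --pt "0 0 0 -0.02 0.0009 0" --pt "0 0 0 0 0 0" --pt "0 0 0 0 0 0" --pt "0 0 0 0 0 0" --pt "0 0 0 0.01 -0.0005 0" --pt "0 0 0 0.01 -0.0005 0"

```text
clock: 6.78
position: [0.4718, 0.2001, 0.2315]
ee_rot: [0.074, 3.14, 0.001]
force: [-0.4, -0.4, -9.1]
width: 0.259
gripper_force: 60.0
```

```bash
python3 - <<'E'
from h import *
print(sim(-100,0,.06,[-.02]*4+[0]*3+[.01]*2))
look(4)
E
```

```text
[(np.float64(-100.0), 0), (np.float64(-100.0), 0), (np.float64(-100.0), 0), (np.float64(-99.9), 5), (np.float64(-98.9), 18), (np.float64(-96.8), 32), (np.float64(-93.5), 47), (np.float64(-89.1), 57), (np.float64(-84.1), 60)]
pos [0.4719 0.1995 0.2317] yaw -0.0483 a 0.0001 F [-0.2 -0.1 -8.2] T [0.3  0.23 0.03] w 0.258 gf 60.0
t 6.93 y mm [-77.7 -73.  -71.3 -67.6] r 9.0 A 211 a [0.0009 0.0016 0.0007 0.0002]
v mm/s 64.1  y_end -67.6
```

Emit:
step_arm --pt "0 0 0 0 0 0" --pt "0 0 0 0 0 0" --pt "0 0 0 0 0 0" --pt "0 0 0 0 0 0" --pt "0 0 0 0 0 0"

```text
clock: 7.4
position: [0.4718, 0.2002, 0.2315]
ee_rot: [0.074, 3.14, -0.0]
force: [-0.1, 0.2, -7.9]
width: 0.255
gripper_force: 60.0
```

```bash
python3 - <<'E'
from h import *
look(3);look(1,"top")
E
```

```text
pos [0.4718 0.2002 0.2315] yaw -0.0471 a -0.0000 F [ 0.9 -0.2 -8.1] T [ 0.26  0.25 -0.  ] w 0.255 gf 60.0
t 7.50 y mm [-44.5 -42.7 -38.3] r 8.9 A 208 a [-0.0001 -0.0001 -0.0001]
v mm/s 61.7  y_end -38.7
pos [0.4718 0.2002 0.2315] yaw -0.0471 a -0.0001 F [-0.1 -0.9 -7.7] T [0.16 0.18 0.02] w 0.254 gf 60.0
t 7.55 y mm [-39.4] r 13.3 A 382 a [-0.]
```

Emit:
step_arm --pt "0 0 0 0 0 0" --pt "0 0 0 0 0 0" --pt "0 0 0 0 0 0" --pt "0 0 0 0 0 0" --pt "0 0 0 0 0 0"

```text
clock: 8.02
position: [0.4718, 0.2002, 0.2315]
ee_rot: [0.074, 3.14, -0.0]
force: [-0.2, 0.4, -7.6]
width: 0.256
gripper_force: 60.0
```

```bash
python3 - <<'E'
from h import *
look(4)
E
```

```text
pos [0.4718 0.2002 0.2316] yaw -0.0472 a -0.0000 F [-0.6  0.8 -9. ] T [ 0.12  0.29 -0.  ] w 0.257 gf 60.0
t 8.17 y mm [-22.1 -17.2 -17.7 -16.4] r 8.8 A 198 a [-0.     -0.0001  0.      0.    ]
v mm/s 32.9  y_end -15.9
```

Emit:
step_arm --pt "0 0 0 0 0 0" --pt "0 0 0 0 0 0" --pt "0 0 0 0 0 0" --pt "0 0 0 0 0 0" --pt "0 0 0 0 0 0" --pt "0 0 0 0 0 0" --pt "0 0 0 0 0 0"

```text
clock: 8.8
position: [0.4718, 0.2002, 0.2315]
ee_rot: [0.074, 3.14, -0.0]
force: [0.4, 0.6, -8.1]
width: 0.256
gripper_force: 60.0
```

```bash
python3 - <<'E'
from h import *
look(4);look(1,"top")
E
```

```text
pos [0.4718 0.2002 0.2315] yaw -0.0471 a -0.0000 F [ 0.3 -0.  -8.5] T [0.03 0.21 0.02] w 0.256 gf 60.0
t 8.95 y mm [-2.7 -0.6  2.   4.1] r 8.8 A 205 a [-0.     -0.     -0.     -0.0001]
v mm/s 46.4  y_end 4.2
pos [0.4718 0.2002 0.2315] yaw -0.0471 a -0.0000 F [ 0.4  0.  -7.8] T [0.07 0.26 0.03] w 0.258 gf 60.0
t 9.00 y mm [2.] r 14.3 A 460 a [-0.]
```

Emit:
step_arm --pt "0 0 0 0.008 -0.0004 0" --pt "0 0 0 0 0 0" --pt "0 0 0 0 0 0" --pt "0 0 0 -0.008 0.0004 0" --pt "0 0 0 0 0 0"

```text
clock: 9.47
position: [0.4718, 0.2004, 0.2316]
ee_rot: [0.074, 3.14, -0.001]
force: [0.1, -0.6, -6.8]
width: 0.256
gripper_force: 60.0
```

```bash
python3 - <<'E'
from h import *
look(5);
a=cv2.imread("pics/last.png")[90:190,160:280]
look(1,"top");b=cv2.imread("pics/last.png")[160:260,120:240]
cv2.imwrite("pics/v3.png",np.hstack([cv2.resize(x,None,fx=3,fy=3) for x in(a,b)]))
E
```

```text
pos [0.4718 0.2003 0.2315] yaw -0.0469 a 0.0000 F [-0.   0.5 -8.5] T [0.03 0.25 0.02] w 0.261 gf 60.0
t 9.67 y mm [5.3 4.5 4.1 4.1 4.2] r 9.1 A 206 a [-0.0005 -0.0002 -0.0001  0.      0.    ]
v mm/s -5.0  y_end 4.0
pos [0.4718 0.2003 0.2315] yaw -0.0470 a 0.0000 F [ 0.7  0.5 -9. ] T [ 0.04  0.22 -0.02] w 0.259 gf 60.0
t 9.72 y mm [1.9] r 14.4 A 459 a [0.]
```

View pics/v3.png

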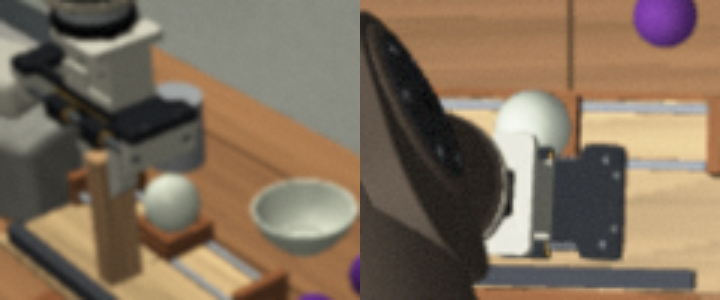

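The ball is seated in the cradle near the middle: clear in the side view at v3 (172,202), partly hidden in the top view. Now I hold it balanced.

Emit:
step_arm --pt "0 0 0 0 0 0" --pt "0 0 0 0 0 0" --pt "0 0 0 0 0 0" --pt "0 0 0 0 0 0" --pt "0 0 0 0 0 0" --pt "0 0 0 0 0 0" --pt "0 0 0 0 0 0" --pt "0 0 0 0 0 0"

```text
clock: 10.43
position: [0.4718, 0.2002, 0.2316]
ee_rot: [0.074, 3.14, -0.0]
force: [-0.3, -0.6, -9.1]
width: 0.26
gripper_force: 60.0
```

```bash
python3 - <<'E'
from h import *
look(3)
E
```

```text
pos [0.4718 0.2002 0.2315] yaw -0.0472 a -0.0000 F [-0.7  0.7 -8.4] T [ 0.03  0.26 -0.  ] w 0.258 gf 60.0
t 10.53 y mm [4.3 4.1 4.3] r 9.1 A 208 a [0. 0. 0.]
v mm/s 0.1  y_end 4.2
```

It has come to rest. I keep holding.

Emit:
step_arm --pt "0 0 0 0 0 0" --pt "0 0 0 0 0 0" --pt "0 0 0 0 0 0" --pt "0 0 0 0 0 0" --pt "0 0 0 0 0 0" --pt "0 0 0 0 0 0" --pt "0 0 0 0 0 0" --pt "0 0 0 0 0 0" --pt "0 0 0 0 0 0" --pt "0 0 0 0 0 0" --pt "0 0 0 0 0 0" --pt "0 0 0 0 0 0" --pt "0 0 0 0 0 0" --pt "0 0 0 0 0 0" --pt "0 0 0 0 0 0" --pt "0 0 0 0 0 0" --pt "0 0 0 0 0 0" --pt "0 0 0 0 0 0" --pt "0 0 0 0 0 0" --pt "0 0 0 0 0 0"

```text
clock: 12.25
position: [0.4718, 0.2002, 0.2315]
ee_rot: [0.074, 3.14, -0.0]
force: [0.3, -0.5, -8.2]
width: 0.262
gripper_force: 60.0
```

```bash
python3 - <<'E'
from h import *
look(2)
E
```

```text
pos [0.4718 0.2002 0.2315] yaw -0.0471 a 0.0000 F [ 0.2 -0.7 -8.8] T [0.03 0.24 0.02] w 0.256 gf 60.0
t 12.30 y mm [5.4 4.1] r 8.8 A 206 a [ 0. -0.]
v mm/s -24.9  y_end 4.1
```

Emit:
step_arm --pt "0 0 0 0 0 0" --pt "0 0 0 0 0 0" --pt "0 0 0 0 0 0" --pt "0 0 0 0 0 0" --pt "0 0 0 0 0 0" --pt "0 0 0 0 0 0" --pt "0 0 0 0 0 0" --pt "0 0 0 0 0 0" --pt "0 0 0 0 0 0" --pt "0 0 0 0 0 0" --pt "0 0 0 0 0 0" --pt "0 0 0 0 0 0" --pt "0 0 0 0 0 0" --pt "0 0 0 0 0 0" --pt "0 0 0 0 0 0" --pt "0 0 0 0 0 0" --pt "0 0 0 0 0 0" --pt "0 0 0 0 0 0" --pt "0 0 0 0 0 0" --pt "0 0 0 0 0 0"

```text
clock: 14.02
position: [0.4718, 0.2002, 0.2315]
ee_rot: [0.074, 3.14, -0.0]
force: [-0.1, 1.2, -8.5]
width: 0.258
gripper_force: 60.0
```

Emit:
step_arm --pt "0 0 0 0 0 0" --pt "0 0 0 0 0 0" --pt "0 0 0 0 0 0" --pt "0 0 0 0 0 0" --pt "0 0 0 0 0 0" --pt "0 0 0 0 0 0" --pt "0 0 0 0 0 0" --pt "0 0 0 0 0 0" --pt "0 0 0 0 0 0" --pt "0 0 0 0 0 0" --pt "0 0 0 0 0 0" --pt "0 0 0 0 0 0" --pt "0 0 0 0 0 0" --pt "0 0 0 0 0 0" --pt "0 0 0 0 0 0" --pt "0 0 0 0 0 0" --pt "0 0 0 0 0 0" --pt "0 0 0 0 0 0" --pt "0 0 0 0 0 0" --pt "0 0 0 0 0 0"

```text
clock: 15.68
position: [0.4718, 0.2002, 0.2315]
ee_rot: [0.074, 3.14, 0.0]
force: [0.2, 0.7, -8.3]
width: 0.259
gripper_force: 60.0
```

```bash
python3 - <<'E'
from h import *
look(3)
# carry target: rack origin on slab centre, yaw .094
s,M,a,yaw=pose()
g=np.array([.5389,-.1971,.04])+Rrack(.094,0).apply([-.02,0,.111])
print("target tcp",g,(g-s["position"])*1000,"dyaw",.094-yaw,s["joints"].round(2))
o=s["position"]+M.apply([.02,0,-.111]); print("rack origin",o,"pitch",M.as_matrix()[2,0])
E
```

```text
pos [0.4718 0.2002 0.2315] yaw -0.0472 a 0.0000 F [ 0.8  1.1 -7.7] T [ 0.    0.3  -0.05] w 0.257 gf 60.0
t 15.78 y mm [4.3 4.3 4.1] r 8.8 A 208 a [ 0. -0. -0.]
v mm/s -1.8  y_end 4.1
target tcp [ 0.51898829 -0.19897723  0.151     ] [  47.21167781 -399.22994098  -80.58376658] dyaw 0.14103440360451616 [-0.68  0.24  0.21  1.85 -0.06  1.05  1.08]
rack origin [0.49187959 0.19931078 0.12060637] pitch 0.001126465140388221
```

```bash
python3 - <<'E'
import numpy as np
D,T=100,20/12
t=np.arange(21)/12
p=D*(t/T-np.sin(2*np.pi*t/T)/2/np.pi); a=2*np.pi*D/T**2*np.sin(2*np.pi*t/T)/9800
print(np.diff(p).round(1).tolist()); print(np.diff(a).round(4).tolist(),a.max())
E
```

```text
[0.1, 0.6, 1.5, 2.7, 4.2, 5.8, 7.3, 8.5, 9.4, 9.9, 9.9, 9.4, 8.5, 7.3, 5.8, 4.2, 2.7, 1.5, 0.6, 0.1]
[0.0071, 0.0064, 0.0051, 0.0033, 0.0011, -0.0011, -0.0033, -0.0051, -0.0064, -0.0071, -0.0071, -0.0064, -0.0051, -0.0033, -0.0011, 0.0011, 0.0033, 0.0051, 0.0064, 0.0071] 0.023081088883516846
```

Balanced and still for over 6 s. Now the first carry segment, with tilt compensation for the acceleration.

Emit:
step_arm --pt "0 -0.1 0 0.0071 0 0" --pt "0.1 -0.6 0 0.0064 0 0.0002" --pt "0.2 -1.5 0 0.0051 0 0.0005" --pt "0.3 -2.7 0 0.0033 0 0.001" --pt "0.5 -4.2 0 0.0011 0 0.0015" --pt "0.7 -5.8 0 -0.0011 0 0.002" --pt "0.9 -7.3 0 -0.0033 0 0.0026" --pt "1.0 -8.5 0 -0.0051 0 0.003" --pt "1.1 -9.4 0 -0.0064 0 0.0033" --pt "1.2 -9.9 0 -0.0071 0 0.0035" --pt "1.2 -9.9 0 -0.0071 0 0.0035" --pt "1.1 -9.4 0 -0.0064 0 0.0033" --pt "1.0 -8.5 0 -0.0051 0 0.003" --pt "0.9 -7.3 0 -0.0033 0 0.0026" --pt "0.7 -5.8 0 -0.0011 0 0.002" --pt "0.5 -4.2 0 0.0011 0 0.0015" --pt "0.3 -2.7 0 0.0033 0 0.001" --pt "0.2 -1.5 0 0.0051 0 0.0005" --pt "0.1 -0.6 0 0.0064 0 0.0002" --pt "0 -0.1 0 0.0071 0 0"

```text
clock: 17.5
position: [0.4838, 0.1004, 0.2315]
ee_rot: [0.018, 3.14, 0.001]
force: [-0.7, 0.3, -8.3]
width: 0.255
gripper_force: 60.0
```

```bash
python3 - <<'E'
from h import *
look(4)
look(1,"top")
E
```

```text
pos [0.4838 0.1003 0.2315] yaw -0.0120 a 0.0001 F [-0.4  0.4 -8.2] T [ 0.05  0.22 -0.02] w 0.260 gf 60.0
t 17.65 y mm [-19.9 -19.7 -19.6 -19.8] r 15.4 A 368 a [0.0008 0.0013 0.0005 0.0002]
v mm/s 0.8  y_end -19.7
pos [0.4838 0.1003 0.2315] yaw -0.0118 a 0.0001 F [-0.5  0.  -8.1] T [ 0.06  0.24 -0.06] w 0.254 gf 60.0
t 17.70 y mm [-12.8] r 14.8 A 265 a [0.0001]
```

```bash
python3 - <<'E'
from h import *
look(2)
a=cv2.imread("pics/last.png")[90:230,160:320]
b=cams.get_image("top")[140:280,160:320,::-1]
cv2.imwrite("pics/v4.png",np.hstack([cv2.resize(x,None,fx=2.5,fy=2.5) for x in(a,b)]))
E
```

```text
pos [0.4837 0.1004 0.2315] yaw -0.0116 a 0.0000 F [-0.6  0.  -8.5] T [0.03 0.24 0.  ] w 0.259 gf 60.0
t 17.80 y mm [-20. -20.] r 15.4 A 365 a [0.0001 0.    ]
v mm/s 0.0  y_end -20.0
```

View pics/v4.png

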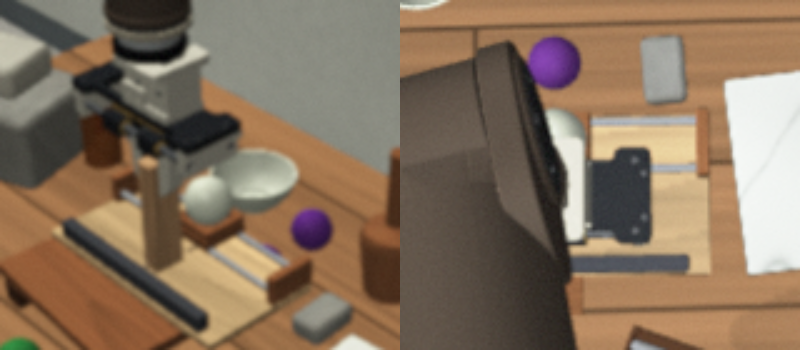

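The rack is clear of the slope and the cradle is at rest. The bowl lies behind the ball in the side view and has merged with its mask, so I use the ball's pixel by eye: side (242.6,170).

```bash
python3 - <<'E'
from h import *
s,M,a,yaw=pose(); o=s["position"]+M.apply([.02,0,-.111])
c,D=ray("side",[(242.6,169.6)]);print(np.linalg.lstsq(np.c_[M.apply([0,1,0]),-D[0]],c-o-M.apply([.045,0,.0666]),rcond=None)[0][0]*1000)
im=cams.get_image("side"); g=cv2.cvtColor(im,cv2.COLOR_RGB2GRAY)[140:200,210:275]
print(cv2.HoughCircles(cv2.resize(g,None,fx=4,fy=4,interpolation=cv2.INTER_CUBIC),cv2.HOUGH_GRADIENT,1,40,param1=120,param2=12,minRadius=32,maxRadius=48))
E
```

```text
-2.5523761566831102
[[[128.5 113.5  33.2]]]
```

Emit:
step_arm --pt "0 -0.1 0 0.0066 0 0" --pt "0.1 -0.6 0 0.006 0 0.0002" --pt "0.2 -1.5 0 0.0047 0 0.0005" --pt "0.3 -2.7 0 0.0031 0 0.001" --pt "0.5 -4.2 0 0.001 0 0.0015" --pt "0.7 -5.8 0 -0.001 0 0.002" --pt "0.9 -7.3 0 -0.0031 0 0.0026" --pt "1.0 -8.5 0 -0.0047 0 0.003" --pt "1.1 -9.4 0 -0.006 0 0.0033" --pt "1.2 -9.9 0 -0.0066 0 0.0035" --pt "1.2 -9.9 0 -0.0066 0 0.0035" --pt "1.1 -9.4 0 -0.006 0 0.0033" --pt "1.0 -8.5 0 -0.0047 0 0.003" --pt "0.9 -7.3 0 -0.0031 0 0.0026" --pt "0.7 -5.8 0 -0.001 0 0.002" --pt "0.5 -4.2 0 0.001 0 0.0015" --pt "0.3 -2.7 0 0.0031 0 0.001" --pt "0.2 -1.5 0 0.0047 0 0.0005" --pt "0.1 -0.6 0 0.006 0 0.0002" --pt "0 -0.1 0 0.0066 0 0"

```text
clock: 19.62
position: [0.4958, 0.0004, 0.2315]
ee_rot: [-0.037, 3.14, 0.001]
force: [0.7, 0.6, -8.9]
width: 0.26
gripper_force: 60.0
```

```bash
python3 - <<'E'
from h import *
look(4)
E
```

```text
pos [4.958e-01 3.000e-04 2.315e-01] yaw 0.0232 a 0.0001 F [-0.1  0.7 -7.9] T [ 0.09  0.3  -0.03] w 0.256 gf 60.0
t 19.77 y mm [ 0.6 -0.5 -0.2 -0.3] r 9.7 A 244 a [0.0008 0.0011 0.0005 0.0002]
v mm/s -5.1  y_end -0.5
```

Emit:
step_arm --pt "0 -0.1 0 0.0066 0 0" --pt "0.1 -0.6 0 0.006 0 0.0002" --pt "0.2 -1.5 0 0.0047 0 0.0005" --pt "0.3 -2.7 0 0.0031 0 0.001" --pt "0.5 -4.2 0 0.001 0 0.0015" --pt "0.7 -5.8 0 -0.001 0 0.002" --pt "0.9 -7.3 0 -0.0031 0 0.0026" --pt "1.0 -8.5 0 -0.0047 0 0.003" --pt "1.1 -9.4 0 -0.006 0 0.0033" --pt "1.2 -9.9 0 -0.0066 0 0.0035" --pt "1.2 -9.9 0 -0.0066 0 0.0035" --pt "1.1 -9.4 0 -0.006 0 0.0033" --pt "1.0 -8.5 0 -0.0047 0 0.003" --pt "0.9 -7.3 0 -0.0031 0 0.0026" --pt "0.7 -5.8 0 -0.001 0 0.002" --pt "0.5 -4.2 0 0.001 0 0.0015" --pt "0.3 -2.7 0 0.0031 0 0.001" --pt "0.2 -1.5 0 0.0047 0 0.0005" --pt "0.1 -0.6 0 0.006 0 0.0002" --pt "0 -0.1 0 0.0066 0 0"

```text
clock: 21.48
position: [0.5078, -0.0996, 0.2315]
ee_rot: [-0.092, 3.139, 0.001]
force: [-0.3, -0.5, -8.5]
width: 0.258
gripper_force: 60.0
```

```bash
python3 - <<'E'
from h import *
look(4)
look(1,"top")
E
```

```text
pos [ 0.5077 -0.0997  0.2315] yaw 0.0583 a 0.0001 F [ 0.1  0.5 -9.2] T [-0.03  0.22  0.  ] w 0.262 gf 60.0
t 21.63 y mm [-5.1 -6.  -4.9 -5.3] r 10.5 A 265 a [0.0008 0.0011 0.0005 0.0002]
v mm/s 1.4  y_end -5.2
pos [ 0.5078 -0.0996  0.2315] yaw 0.0586 a 0.0001 F [ 0.2  0.9 -8.4] T [ 0.1   0.2  -0.02] w 0.257 gf 60.0
t 21.68 y mm [92.5] r 9.3 A 164 a [0.0001]
```

Emit:
step_arm --pt "0 -0.1 0 0.0061 0 0" --pt "0.1 -0.6 0 0.0055 0 0.0002" --pt "0.2 -1.5 0 0.0043 0 0.0005" --pt "0.3 -2.7 0 0.0029 0 0.001" --pt "0.5 -4.2 0 0.0009 0 0.0015" --pt "0.6 -5.8 0 -0.0009 0 0.002" --pt "0.8 -7.3 0 -0.0029 0 0.0026" --pt "0.9 -8.5 0 -0.0043 0 0.003" --pt "1.0 -9.4 0 -0.0055 0 0.0033" --pt "1.1 -9.9 0 -0.0061 0 0.0035" --pt "1.2 -9.9 0 -0.0061 0 0.0035" --pt "1.1 -9.4 0 -0.0055 0 0.0033" --pt "1.0 -8.5 0 -0.0043 0 0.003" --pt "0.8 -7.1 0 -0.0029 0 0.0026" --pt "0.6 -5.6 0 -0.0009 0 0.002" --pt "0.5 -4.1 0 0.0009 0 0.0015" --pt "0.3 -2.6 0 0.0029 0 0.001" --pt "0.2 -1.5 0 0.0043 0 0.0005" --pt "0.1 -0.6 0 0.0055 0 0.0002" --pt "0 -0.1 0 0.0061 0 0"

```text
clock: 23.4
position: [0.5191, -0.199, 0.2315]
ee_rot: [-0.147, 3.137, 0.001]
force: [-0.3, -0.3, -7.8]
width: 0.259
gripper_force: 60.0
```

```bash
python3 - <<'E'
from h import *
look(4)
a=cv2.imread("pics/last.png")[120:290,210:380]
b=cams.get_image("top")[130:300,240:410,::-1]
cv2.imwrite("pics/v5.png",np.hstack([cv2.resize(x,None,fx=2.3,fy=2.3,interpolation=cv2.INTER_CUBIC) for x in(a,b)]))
E
```

```text
pos [ 0.5191 -0.1991  0.2315] yaw 0.0935 a 0.0001 F [-0.4  0.4 -8.4] T [ 0.    0.32 -0.  ] w 0.255 gf 60.0
t 23.55 y mm [-10.  -10.3 -12.3 -11.6] r 11.0 A 309 a [0.0008 0.001  0.0005 0.0002]
v mm/s -13.4  y_end -12.1
```

View pics/v5.png

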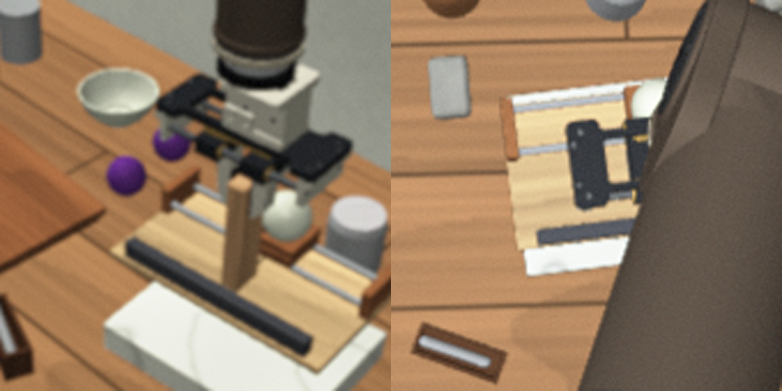

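The rack is over the slab. In side view the ball is at v5 (287,215), partly behind a finger; in top view the cradle's +y edge is at v5 (626,95). I'll check the cradle position from both.

```bash
python3 - <<'E'
from h import *
look(3)
s,M,a,yaw=pose(); o=s["position"]+M.apply([.02,0,-.111])
def yat(cam,uv,x,z):
    c,D=ray(cam,[uv]);return np.linalg.lstsq(np.c_[M.apply([0,1,0]),-D[0]],c-o-M.apply([x,0,z]),rcond=None)[0][0]*1000
print("ball side",yat("side",(334.6,213.3),.045,.0666))
print("edge top",yat("top",((626-391)/2.3+239.7,98/2.3+129.7),.06,.045),"stop inner",yat("top",((517-391)/2.3+239.7,130/2.3+129.7),.045,.04))
E
```

```text
pos [ 0.5191 -0.199   0.2315] yaw 0.0940 a 0.0000 F [ 0.2  0.1 -8.1] T [0.05 0.27 0.  ] w 0.255 gf 60.0
t 23.75 y mm [-12.6 -13.1 -13.4] r 11.1 A 316 a [0.0001 0.0001 0.    ]
v mm/s -7.8  y_end -13.5
ball side -13.56303990906104
edge top 14.518069031616477 stop inner 126.30677359471346
```

```bash
python3 - <<'E'
from h import *
for A in(.006,.008,.01):
    for n in(2,3,4):
        print(A,n,sim(-14,-6,0,[-A]+[0]*(n)+[A]+[0]*2+[A*.7]+[0]*(n-1)+[-A*.7],tail=.5)[-1:], sim(-14,0,0,[-A]+[0]*(n)+[A]+[0]*2+[A*.7]+[0]*(n-1)+[-A*.7],tail=.5)[-1:])
E
```

```text
0.006 2 [(np.float64(-11.8), 0)] [(np.float64(-9.4), 0)]
0.006 3 [(np.float64(-10.1), -1)] [(np.float64(-6.7), 0)]
0.006 4 [(np.float64(-7.3), -1)] [(np.float64(-3.5), 0)]
0.008 2 [(np.float64(-9.8), 0)] [(np.float64(-6.5), 1)]
0.008 3 [(np.float64(-6.3), 0)] [(np.float64(-2.6), 1)]
0.008 4 [(np.float64(-2.1), 0)] [(np.float64(1.9), 1)]
0.01 2 [(np.float64(-7.3), 1)] [(np.float64(-3.7), 1)]
0.01 3 [(np.float64(-2.9), 0)] [(np.float64(1.4), 1)]
0.01 4 [(np.float64(2.7), 0)] [(np.float64(7.4), 1)]
```

Emit:
step_arm --pt "0 0 -1 -0.01 -0.0009 0" --pt "0 0 -2 0 0 0" --pt "0 0 -3 0 0 0" --pt "0 0 -4 0 0 0" --pt "0 0 -5 0.01 0.0009 0" --pt "0 0 -5 0 0 0" --pt "0 0 -5 0 0 0" --pt "0 0 -5 0.007 0.0007 0" --pt "0 0 -5 0 0 0" --pt "0 0 -5 0 0 0" --pt "0 0 -4 -0.007 -0.0007 0" --pt "0 0 -3 0 0 0" --pt "0 0 -2 0 0 0" --pt "0 0 -1 0 0 0" --pt "0 0 0 0 0 0" --pt "0 0 0 0 0 0"

```text
clock: 25.13
position: [0.5192, -0.1992, 0.1817]
ee_rot: [-0.147, 3.137, -0.0]
force: [-0.3, 0.2, -8.0]
width: 0.253
gripper_force: 60.0
```

```bash
python3 - <<'E'
from h import *
look(5)
s,M,a,yaw=pose(); g=np.array([.5389,-.1971,.04])+Rrack(.094,0).apply([-.02,0,.111]); print(delta(g,Rrack(.094,0)*FLIP))
E
```

```text
pos [ 0.5192 -0.1993  0.1818] yaw 0.0936 a -0.0001 F [-0.3 -0.  -8.9] T [ 0.05  0.21 -0.02] w 0.258 gf 60.0
t 25.33 y mm [-8.3 -1.8 -4.9 -4.1 -9.7] r 10.4 A 268 a [-0.0001 -0.0002 -0.0002 -0.0002 -0.0001]
v mm/s -10.2  y_end -6.8
(array([ -0.20238393,   0.2552529 , -30.7176082 ]), array([-7.52904449e-06,  1.40837440e-03,  3.52980832e-04]))
```

Emit:
step_arm --pt "0 0 -2 0 0 0" --pt "0 0 -3 0 0 0" --pt "0 0 -4 0 0 0" --pt "0 0 -4 0 0 0" --pt "0 0 -4 0 0 0" --pt "0 0 -3 0 0 0" --pt "0 0 -2 0 0 0" --pt "0 0 0 0 0 0" --pt "0 0 0 0 0 0"

```text
clock: 26.13
position: [0.5191, -0.1992, 0.1594]
ee_rot: [-0.147, 3.137, 0.0]
force: [-0.5, -0.6, -8.4]
width: 0.26
gripper_force: 60.0
```

```bash
python3 - <<'E'
from h import *
look(4)
a=cv2.imread("pics/last.png")[150:270,270:400]
b=cams.get_image("top")[150:270,260:390,::-1]
cv2.imwrite("pics/v6.png",np.hstack([cv2.resize(x,None,fx=3,fy=3,interpolation=cv2.INTER_CUBIC) for x in(a,b)]))
E
```

```text
pos [ 0.5193 -0.1993  0.1598] yaw 0.0937 a -0.0001 F [-0.3  1.  -7.2] T [0.02 0.23 0.04] w 0.259 gf 60.0
t 26.28 y mm [-2.6 -2.5 -2.6 -2.6] r 12.9 A 306 a [ 0.     -0.0001 -0.0001 -0.0002]
v mm/s -0.1  y_end -2.6
```

View pics/v6.png

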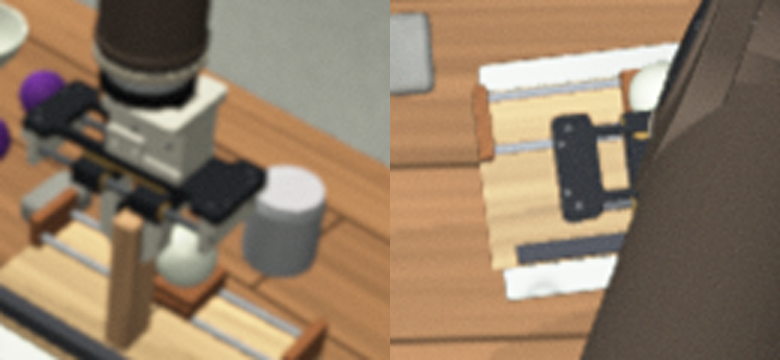

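Cradle is at rest near the middle and the rack is square above the slab. I lower it the last 9 mm.

Emit:
step_arm --pt "0 0 -1 0 0 0" --pt "0 0 -1 0 0 0" --pt "0 0 -1 0 0 0" --pt "0 0 -1 0 0 0" --pt "0 0 -1 0 0 0" --pt "0 0 -1 0 0 0" --pt "0 0 -0.5 0 0 0" --pt "0 0 -0.5 0 0 0" --pt "0 0 -0.5 0 0 0" --pt "0 0 -0.5 0 0 0" --pt "0 0 -0.5 0 0 0" --pt "0 0 0 0 0 0" --pt "0 0 0 0 0 0" --pt "0 0 0 0 0 0"

```text
clock: 27.55
position: [0.519, -0.1992, 0.1518]
ee_rot: [-0.147, 3.137, 0.0]
force: [-4.2, 2.6, 3.9]
width: 0.26
gripper_force: 60.0
```

```bash
python3 - <<'E'
from h import *
look(4)
E
```

```text
pos [ 0.519  -0.1992  0.1518] yaw 0.0935 a 0.0002 F [-5.5  1.7  3.6] T [ 0.24  1.07 -0.  ] w 0.256 gf 60.0
t 27.70 y mm [-3.6 -3.6 -3.6 -3.6] r 12.6 A 289 a [0.0002 0.0002 0.0002 0.0002]
v mm/s -0.0  y_end -3.6
```

Emit:
step_arm --pt "0 0 0 0 0.001 0" --pt "0 0 0 0 0.001 0" --pt "0 0 0 0 0.001 0" --pt "0 0 0 0 0 0" --pt "0 0 0 0 0 0"

```text
clock: 28.17
position: [0.5191, -0.1992, 0.1519]
ee_rot: [0.147, -3.137, -0.001]
force: [-6.0, 2.1, 3.5]
width: 0.261
gripper_force: 60.0
```

```bash
python3 - <<'E'
from h import *
look(3)
E
```

```text
pos [ 0.5191 -0.1992  0.1519] yaw 0.0936 a 0.0004 F [-6.   2.   4.1] T [ 0.33  0.93 -0.03] w 0.260 gf 60.0
t 28.27 y mm [-3.6 -3.6 -3.6] r 12.6 A 296 a [0.0004 0.0004 0.0005]
v mm/s -0.1  y_end -3.6
```

Seated: the slab carries the load and the cradle is still. I ease the grip, then open.

Emit:
step_arm --pt "0 0 0 0 0 0" --pt "0 0 0 0 0 0" --pt "0 0 0 0 0 0" --pt "0 0 0 0 0 0" --force 15

```text
clock: 28.65
position: [0.5191, -0.1992, 0.1518]
ee_rot: [0.147, -3.137, -0.001]
force: [-5.4, 2.7, 3.5]
width: 0.262
gripper_force: 15.0
```

Emit:
step_arm --pt "0 0 0 0 0 0" --pt "0 0 0 0 0 0" --pt "0 0 0 0 0 0" --pt "0 0 0 0 0 0" --force 4

```text
clock: 28.98
position: [0.5194, -0.1992, 0.1515]
ee_rot: [0.147, -3.137, -0.0]
force: [-3.8, 1.8, 3.1]
width: 0.262
gripper_force: 4.0
```

Emit:
step_arm --pt "0 0 0 0 0 0" --pt "0 0 0 0 0 0" --pt "0 0 0 0 0 0" --pt "0 0 0 0 0 0" --pt "0 0 0 0 0 0" --pt "0 0 0 0 0 0" --pt "0 0 0 0 0 0" --pt "0 0 0 0 0 0" --gripper 0.7

```text
clock: 29.65
position: [0.5191, -0.1992, 0.151]
ee_rot: [0.147, -3.136, -0.0]
force: [-0.1, 0.2, -0.2]
width: 0.695
gripper_force: 0.0
```

```bash
python3 - <<'E'
from h import *
look(3)
E
```

```text
pos [ 0.5191 -0.1992  0.151 ] yaw 0.0936 a 0.0003 F [ 0.2 -0.4 -0.1] T [ 0.06  0.02 -0.  ] w 0.700 gf 0.0
t 29.75 y mm [-10.2 -10.3 -10.2] r 10.1 A 186 a [0.0002 0.0003 0.0002]
v mm/s 0.1  y_end -10.3
```

Emit:
step_arm --pt "0 0 4 0 0 0" --pt "0 0 8 0 0 0" --pt "0 0 12 0 0 0" --pt "0 0 15 0 0 0" --pt "0 0 15 0 0 0" --pt "0 0 15 0 0 0" --pt "0 0 15 0 0 0" --pt "0 0 15 0 0 0" --pt "0 0 15 0 0 0" --pt "0 0 15 0 0 0" --pt "-15 10 5 0 0 0" --pt "-20 20 0 0 0 0" --pt "-20 30 0 0 0 0" --pt "-20 30 0 0 0 0" --pt "-20 30 0 0 0 0" --pt "-20 30 0 0 0 0" --pt "0 30 0 0 0 0" --pt "0 30 0 0 0 0" --pt "0 10 0 0 0 0" --pt "0 0 0 0 0 0"

```text
clock: 31.47
position: [0.4041, 0.0233, 0.2858]
ee_rot: [0.154, -3.137, -0.001]
force: [-0.3, -0.1, -0.2]
width: 0.701
gripper_force: 0.0
```

```bash
python3 - <<'E'
from h import *
b=cams.get_image("top")[:,:,::-1]; a=cams.get_image("side")[:,:,::-1]
cv2.imwrite("pics/topf.png",b)
cv2.imwrite("pics/v7.png",np.hstack([cv2.resize(a[150:300,240:390],None,fx=2.6,fy=2.6,interpolation=cv2.INTER_CUBIC),cv2.resize(b[140:290,265:415],None,fx=2.6,fy=2.6,interpolation=cv2.INTER_CUBIC)]))
print(observe()["clock"])
E
```

```text
31.5667
```

View pics/v7.png

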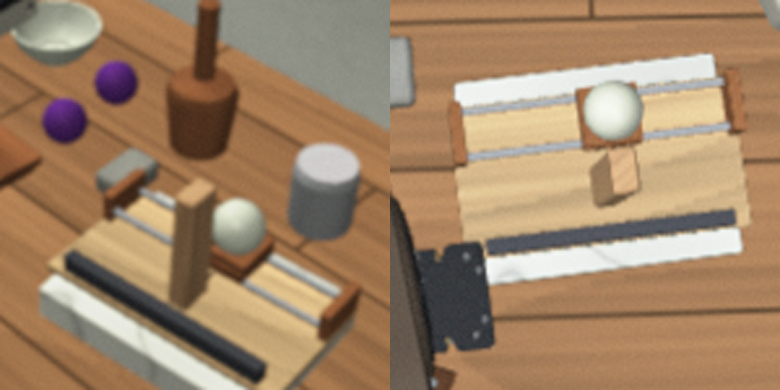

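Final view: the rack lies square on the slab, and cradle and ball are near the middle at v7 (612,112). One quick numeric check, then I hand in.

```bash
python3 - <<'E'
from h import *
f=lambda L:[((x-390)/2.6+264.7,y/2.6+139.7) for x,y in L]
M=Rrack(.094,0); C=np.array([.5389,-.1971,.04])
q=lambda L,z:M.inv().apply(plane("top",f(L),.04+z)-C)*1000
print("bar ends",q([(487,246),(735,218)],.032).round(1)); print("handle top",q([(624,171)],.15).round(1)); print("ball",q([(613,111)],.0666).round(1)); print("corners",q([(463,240),(749,222)],.01).round(1))
E
```

```text
bar ends [[ -64.8  118.8   32. ]
 [ -67.5 -119.6   32. ]]
handle top [[-2.16e+01 -1.00e-01  1.50e+02]]
ball [[ 43.5 -11.7  66.6]]
corners [[ -55.2  139.9   10. ]
 [ -72.  -138.4   10. ]]
```

```bash
python3 -c "
from cell import job
print(job.sign_off())"
```

```text
the job is handed in; nothing more can be done
None
```

The job is handed in: the cradle balanced at rest in the air for over 6 s without knocking a stop, and the rack now stands square within about 2 mm of the slab's middle, released, with ball and cradle at rest about 12 mm to −y of the centre line.

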